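Close the ratchet book press

ROBOT

A 6-joint arm with a two-finger parallel gripper is mounted at the origin on the work surface. World frame = base frame: x ahead of the robot, y to its left, z up, the work surface at z = 0. Lengths are in m, angles in rad, forces in N, time in s.
With the tool pointing down it reaches from about 0.425 to 0.95 m from the base axis. Payload 3.5 kg.
Tool frame: the origin (TCP) lies midway between the tips of the shut fingers; the grasp point (between the pads) lies 19 mm behind it; z points along the fingers, y is the line along which they close (so a half turn about z gives the same grasp; the last joint's range is limited). The gripper opens to 85 mm and grips with 20 to 120 N. Pads are 22 mm wide; open, the fingers measure 114 mm over their backs; the gripper's body (76 mm by 85 mm) begins 54 mm behind the grasp point. The pads swing forward as they close: fully open they stand 13 mm farther back than shut.
Start: joints at [-1.478, 0.286, 1.577, -0, 1.279, -0.15], TCP at [0.162, -0.655, 0.231] pointing down, gripper open.
Joint ranges: [-2.77, 2.77], [-0.9, 2.22], [0.21, 2.48], [-1.53, 4.67], [0.24, 2.81], [-2.84, 2.84]. Speed limits (rad/s): [2.79, 2.79, 3.14, 3.14, 3.14, 3.14].

INTERFACE

Orientations are given as a unit quaternion [x, y, z, w].
In Python, from plant import ctrl, cams, order gives the robot as it stands.
- The arm moves only by the tool move_arm, never from a script. Its argument "plan" is one flat list of numbers, 7 for each row, row after row: the shift along the world's x, y, z in mm, then the turn, a rotation vector about the world's x, y, z in degrees, then the finger opening in mm, from 0 to 85.4. A call has 1 to 12 rows; each row shifts and turns the commanded pose from where the row before left it; what a row does not reach is not made up. A row lasts 1/10 s, in which the tool goes at most 50 mm and 8.59 degrees, less where a joint would pass 70% of its speed; a pose out of reach is approached as far as the arm can. A call is refused whole if a number of a shift passes 50 or a number of a turn 8.59, either way. A call with a gripper value outside its range is refused whole. The fingers move at their own pace and stop on an object; "newtons" is the grip in N (left out, the last holds). Time passes only in rows, so rows that do not move let the fingers close. It gives the time, the measured TCP pose, the force, the opening and the grip force at its end, in the units of the state.
- ctrl.get_state(): the state, without advancing time (a new reading comes with each control period).
- cams.read_camera(name): name is "side" or "top" or "wrist"; returns a dict with "color" (384x512x3 uint8, red, green, blue), "fov_y" (degrees; the focal length in pixels is half the picture's height over the tangent of half this angle, whatever the lens; pixels are square), "cx", "cy" (the principal point, pixels), "origin" and "orientation" of the camera in the world; the wrist camera has in their place "T_tool_cam" (4x4, takes a point from camera to tool coordinates, whose origin is the TCP and whose axes are the flange's). Camera axes: x right, y up, looking along -z (the intrinsics and any distortion apply to the point x, -y, -z); pixel columns grow to the right and rows downward; lengths in m; the calibration is good to about 2 mm. A picture is of the moment at which its call begins: read the wrist's pose just before it. There is no depth.
- order.sign_off(): hands the job in; it is judged then, once.
The state is a dict: "time": time; "qpos": joint angles; "dq": joint speeds; "joint_efforts": joint torques, N m; "eef_pos": TCP position; "tcp_rot": TCP orientation; "contact_force": force on the tool from outside, world axes, zero at the start; "wrist_torque": the same for the moment, N m; "opening": opening from 0.0 (shut) to 1.0 (fully open); "finger_force": force on a finger pad.
Only numpy, scipy, OpenCV 4.12 (cv2) and the standard library are available. Lean on these libraries where they do the work, as an engineer would, in place of code of your own. Each camera call takes 0.05 s, during which the arm holds its last target. There are 200 camera calls.

TASK

Clamp the two standing books in the bench press: reach in at a slant under the glass shelf and flip the ratchet's direction tab over to the closing side, then swing the handle well back to feel it click round freely while the jaw stays put, and pump it to and fro until the jaw holds both books firmly against the far pad. Stop once the handle has turned clearly stiffer, so the books are not crushed, never wind the jaw backwards, leave the other wares where they stand, and let go at the end.

Things in the scene. Friction and masses are not known exactly. Their poses are not given: they have to be found in the camera images.
- press: Bench book press, fixed: dark steel bed 150 (x) x 440 (y, -230 to +210 mm) x 20 mm thick; origin on the table below the bed's middle line; x points away from the handle side, y from the ratchet end to the far pad, z up. The ratchet housing (110 mm in x, 105 in y, top 75 mm above the table) stands at its -y end under a glass shelf. The books stand on the bed between jaw and pad.
- shelf_front (a point): Middle of the lower front edge of the brass-edged glass shelf above the ratchet, 238 mm above the table and 78 mm to the handle side of the ratchet axis. The shelf is 166 mm wide (y), 141 mm deep (from here to +x) and 12 mm thick, on two 10 mm posts 48 mm behind the ratchet axis. Below it the front and both y sides are open.
- ratchet_axis (a point): Point on the ratchet's vertical turning axis, 96 mm above the table (height of the handle's bar). In the press frame it is at x 0, y -150 mm. The round steel ratchet head is 112 mm across, its top 103 mm above the table. Its axes are the press's.
- handle_grip (a point): Middle of the upright wooden grip at the end of the handle, 190 mm from the ratchet axis, 130 mm above the table. The grip is round, 20 to 28 mm thick, from 103 to 160 mm above the table; below it a 28 mm steel disc and a 16 mm thick bar at 88 to 104 mm lead to the head. Moves with the handle. Nothing stands over it.
- handle (a joint): Handle angle, rad: 0 pointing to the press's -x, growing clockwise seen from above (grip moves to +y); stops at +-0.65; 0.12 to 0.22 at first. Tab on closing: clockwise shuts the jaw, anticlockwise clicks freely (every 0.39 rad; as much of a stroke may be idle). Push at the grip: 2-3 N free; stopped in a closing stroke it pushes back 2-6 N (books loose), 7-10 N (firm, 30-70 N of clamp), over 18 N (crushed); some N more while moving.
- lever (a joint): Direction tab's angle on the ratchet head, rad: 0 (as at the start) = leaning anticlockwise, the ratchet drives the jaw open (backwards); 0.9 = leaning clockwise, drives it closed. It swings on the ratchet axis and snaps over at mid-way (0.45), taking about 3 to 5 N at the tab.
- lever_tab (a point): Middle of the direction tab, an upright steel pin 12 mm thick at the lever's end, 134 mm above the table, 55 mm from the ratchet axis; it stands 106 to 156 mm above the table. At lever 0 it is 0.45 rad anticlockwise of the handle's direction, at 0.9 0.45 rad clockwise. It turns with the handle. The shelf over it bars an upright gripper: come from the handle side, leaning 35 to 50 degrees.
- jaw: Moving jaw: grey plate 110 wide (x) x 110 high x 14 mm, origin on the table level below the middle of its pressing face, which looks to the press's +y. Starts at y = -35 mm in the press frame; 25 mm of travel for each rad the ratchet drives. It stays where it is driven.
- pad: Far pad: plate 110 wide x 110 high x 8 mm, origin at table level below the middle of its face, which looks to -y; 87 to 112 mm along y in the press frame, set anew each time. It sits on springs: gives 1 mm for each 6 N, up to 11 mm.
- thin_book: Grey book standing on the bed, 110 (x) x 36 (y) x 150 mm high, about 0.4 kg; origin at the middle of its underside. Either book may stand nearer the jaw.
- thick_book: Brown book standing on the bed, 110 (x) x 52 (y) x 150 mm high, about 0.55 kg; origin at the middle of its underside.
- paperweight_a_mid (a point): Bystander, leave alone: glass dome paperweight, 80 mm across, 34 mm high; point at its centre half-way up.
- paperweight_b_mid (a point): Bystander, leave alone: glass dome paperweight, 72 mm across, 31 mm high; point at its centre half-way up.
- mug_mid (a point): Bystander, leave alone: white mug, 80 mm across, 90 mm high, handle to its own +y; point at its centre half-way up.
- jar_mid (a point): Bystander, leave alone: closed jar, 68 mm across, 90 mm high; point at its centre half-way up.
- gift_box_mid (a point): Bystander, leave alone: lidded card box, 110 x 90 x 50 mm; point at its centre half-way up.
- dish_mid (a point): Bystander, leave alone: shallow white bowl, 110 mm across, 30 mm high; point at its centre half-way up.
There are look-alikes about, which are no part of the job. What is shaped like the thin_book but blue or yellow is not meant. What is shaped like the thick_book but green is not meant.

How it is judged:
By the outcome, as a careful person would: the job done as asked, in the order asked, and still so for the second after the job is handed in, with the robot touching nothing.
It also fails if it takes over 64 s, if anything falls off the work surface, if the arm or the gripper's body presses on something with over 40 N, if the wrist force passes 120 N, or if a joint passes its speed limit or range.

## Working session

There is one attempt and no reset: what is moved stays moved. The work goes in short steps, Python scripts to look and compute and a tool call to move; the robot and the scene stay as the last step left them, time stands still between calls to the robot, and variables do not carry over. Pictures are saved under pics/ and viewed, at most 10 in all, crops included, and the job is handed in when it is done.

Besides the shell and the picture viewer there is one more tool, called after "Request:" as name(argument=value, ...) on one line, values as JSON. move_arm: Moves the arm, as the interface text tells. Its arguments: {"type":"object","properties":{"plan":{"type":"array","items":{"type":"number"}},"newtons":{"type":"number"}},"required":["plan"]}

```bash
ls; mkdir -p pics; python3 - <<'E'
from plant import ctrl,cams
import cv2,numpy as np
s=ctrl.get_state();print(s)
for n in("top","side"):
    c=cams.read_camera(n);print(n,{k:v for k,v in c.items() if k!="color"})
    np.save(f"pics/{n}0.npy",c["color"])
    cv2.imwrite(f"pics/{n}0.png",cv2.resize(c["color"][:,:,::-1],(800,600),interpolation=cv2.INTER_CUBIC))
E
```

```text
pics
{'time': 0.0, 'qpos': array([-1.47794765e+00,  2.87169442e-01,  1.57820944e+00, -1.84501221e-07,
        1.27860797e+00, -1.49994312e-01]), 'dq': array([-0.00040662,  0.00030737,  0.0005559 ,  0.00142773,  0.00090423,
       -0.00076032]), 'joint_efforts': array([ 3.39905655e-04, -4.05990064e+01, -2.92625087e+01, -1.73658286e-04,
        5.92031720e-03, -3.19161423e-06]), 'eef_pos': array([ 0.16228195, -0.6545087 ,  0.22992711]), 'tcp_rot': array([ 9.92636748e-01,  1.21123295e-01,  3.41115063e-05, -1.19661076e-03]), 'contact_force': array([-0.33998164, -0.08088316,  0.25000045]), 'wrist_torque': array([0.00482211, 0.01914559, 0.02071105]), 'finger_force': 0.0, 'opening': 0.9984753386283742}
top {'fov_y': 49.742108103623984, 'cx': 247.11128698356214, 'cy': 190.73905192018674, 'origin': array([0.40762971, 0.0348404 , 1.48937406]), 'orientation': array([ 0.03891436, -0.02332529, -0.70424927,  0.70850164])}
side {'fov_y': 42.26086098148877, 'cx': 257.23151876216093, 'cy': 194.83649166695946, 'origin': array([-0.23309709,  0.5895644 ,  1.53867333]), 'orientation': array([-0.13576431,  0.26313145,  0.85525109, -0.42529456])}
```

View pics/top0.png

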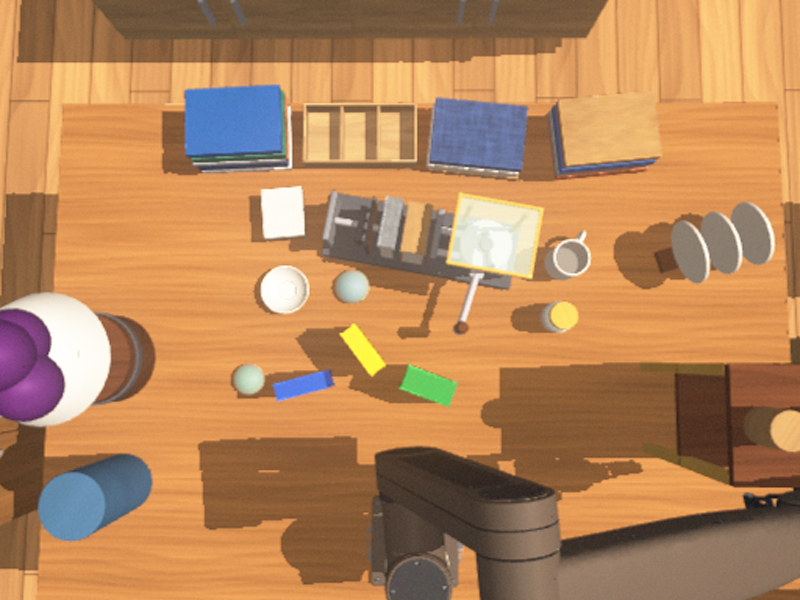

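View pics/side0.png

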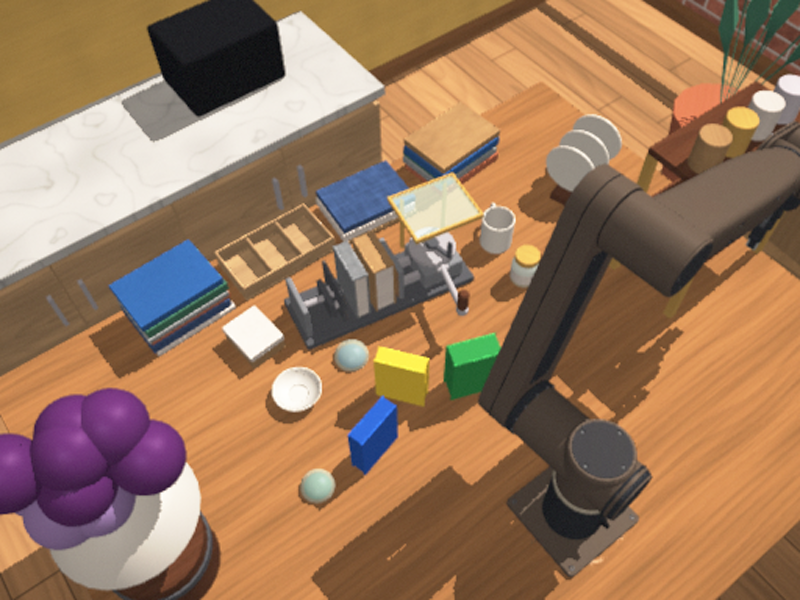

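Top view (800x600): the press bed has corners at about (331,191), (321,254) and (510,288). The brass-edged shelf is at (457,194), (543,208), (527,277), (447,262), and the dark grip top is at (461,327). On the bed are the grey book (390,226) and the brown book (416,232). The blue (303,385), yellow (362,349) and green (428,385) blocks are look-alikes. In the side view the grip is at (463,298) and the shelf at (436,207).

```bash
cat > h.py <<'E'
import numpy as np,cv2
from scipy.spatial.transform import Rotation as R
from plant import ctrl,cams
def cam(n):
    s=ctrl.get_state();c=cams.read_camera(n)
    if n=="wrist":
        T=np.array(c["T_tool_cam"]);Rt=R.from_quat(s["tcp_rot"]).as_matrix()
        c["o"]=s["eef_pos"]+Rt@T[:3,3];c["R"]=Rt@T[:3,:3]
    else: c["o"]=c["origin"];c["R"]=R.from_quat(c["orientation"]).as_matrix()
    c["f"]=192/np.tan(np.radians(c["fov_y"]/2));return c
def ray(c,u,v):
    d=c["R"]@np.array([(u-c["cx"])/c["f"],-(v-c["cy"])/c["f"],-1.]);return c["o"],d/np.linalg.norm(d)
def onz(c,u,v,z):
    o,d=ray(c,u,v);return o+d*(z-o[2])/d[2]
def proj(c,p):
    q=c["R"].T@(np.array(p)-c["o"]);return np.array([c["cx"]+c["f"]*q[0]/-q[2],c["cy"]+c["f"]*q[1]/q[2]])
def tri(a,b):
    o1,d1=a;o2,d2=b;t=np.linalg.lstsq(np.c_[d1,-d2],o2-o1,rcond=None)[0]
    p,q=o1+t[0]*d1,o2+t[1]*d2;return (p+q)/2,np.linalg.norm(p-q)
E
python3 - <<'E'
from h import *
t=cam("top");s=cam("side");k=.64
np.set_printoptions(precision=4,suppress=True)
for n,p,z in [("bedLF",(321,254),.02),("bedLB",(331,191),.02),("bedRF",(510,288),.02),("shFL",(447,262),.25),("shFR",(527,277),.25),("shBL",(457,194),.25),("shBR",(543,208),.25),("grip",(461,327),.16)]:
    print(n,onz(t,p[0]*k,p[1]*k,z))
print(tri(ray(t,461*k,327*k),ray(s,463*k,293*k)))
# yellow edge shelf mask in top
for c,n in((t,"top"),(s,"side")):
    im=c["color"][:,:,::-1]; x0,y0=(190,100) if n=="top" else (170,100)
    cv2.imwrite(f"pics/{n}_crop.png",cv2.resize(im[y0:y0+150 ,x0:x0+200],(800,600),interpolation=cv2.INTER_CUBIC))
E
```

```text
bedLF [0.6381 0.2181 0.02  ]
bedLB [0.7857 0.1972 0.02  ]
bedRF [ 0.5616 -0.2138  0.02  ]
shFL [ 0.5873 -0.0544  0.25  ]
shFR [ 0.5589 -0.2076  0.25  ]
shBL [ 0.7209 -0.074   0.25  ]
shBR [ 0.6935 -0.2401  0.25  ]
grip [ 0.4661 -0.0893  0.16  ]
(array([ 0.4659, -0.0877,  0.1729]), np.float64(0.0012332757290575197))
```

View pics/top_crop.png

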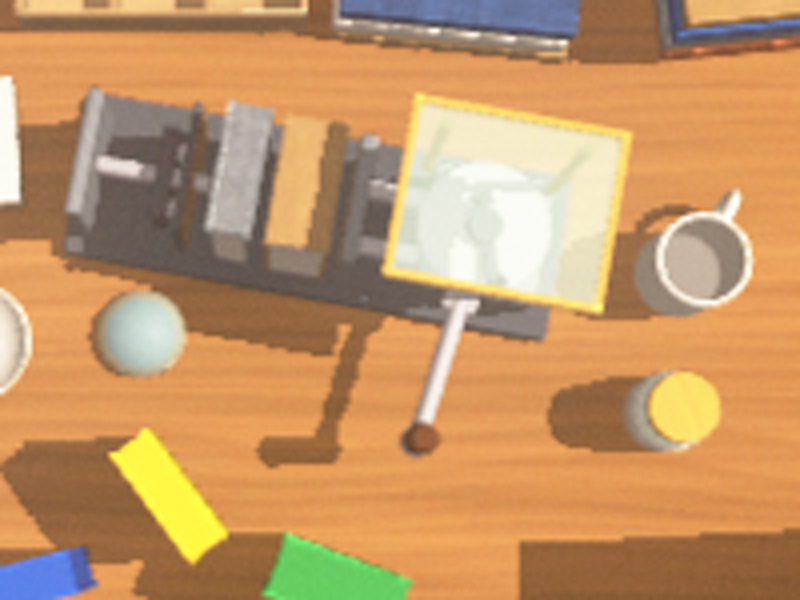

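View pics/side_crop.png

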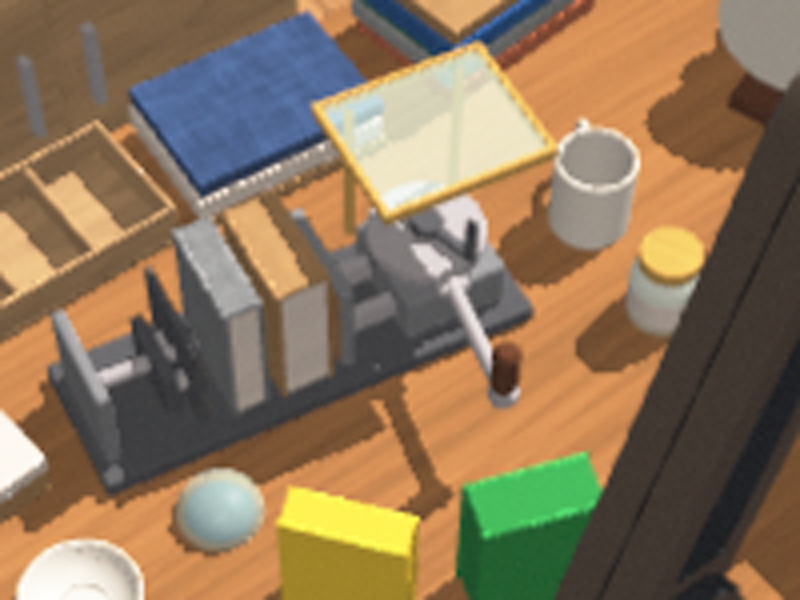

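The top crop gives shelf corners (418,95), (631,132), (603,312), (385,275), bed front corners (65,250) and (545,338), and the grip at (421,438). The side crop shows the dark direction tab at (472,238), to the anticlockwise side of the handle, and the grip at (505,368). The standing grey and brown books on the bed are the ones meant; the blue, yellow and green blocks off the press are the look-alikes.

```bash
python3 - <<'E'
from h import *
from scipy.optimize import least_squares
t=cam("top");s=cam("side")
np.set_printoptions(precision=4,suppress=True)
T=lambda p:(190+p[0]/4,100+p[1]/4); S=lambda p:(170+p[0]/4,100+p[1]/4)
obs=[(t,T((418,95)),(.063,-.067,.25)),(t,T((631,132)),(.063,-.233,.25)),(t,T((603,312)),(-.078,-.233,.25)),(t,T((385,275)),(-.078,-.067,.25)),
(t,T((65,250)),(-.075,.21,.01)),(t,T((545,338)),(-.075,-.23,.015)),
(s,S((313,104)),(.063,-.067,.25)),(s,S((484,42)),(.063,-.233,.25)),(s,S((557,150)),(-.078,-.233,.25)),(s,S((389,218)),(-.078,-.067,.238)),(s,S((118,492)),(-.075,.21,.01)),(s,S((533,312)),(-.075,-.23,.01))]
def W(q,p): c,z=np.cos(q[2]),np.sin(q[2]);return np.array([q[0]+c*p[0]-z*p[1],q[1]+z*p[0]+c*p[1],p[2]])
f=lambda q:np.concatenate([proj(c,W(q,p))-uv for c,uv,p in obs])
r=least_squares(f,[.68,.0,.17],loss="soft_l1");q=r.x;print("press",q);print(f(q).reshape(-1,2))
np.save("press.npy",q)
ax=W(q,(0,-.15,.096));print("axis",ax)
def loc(p): c,z=np.cos(q[2]),np.sin(q[2]);d=p-q[:2];return np.array([c*d[0]+z*d[1],-z*d[0]+c*d[1]])
g1=onz(t,*T((421,436)),.16);g2,e=tri(ray(t,*T((421,440))),ray(s,*S((505,368))));
for g in(g1,g2):
  l=loc(g[:2]);print("grip",g,l,"angle",np.arctan2(l[1]+.15,-l[0]),np.hypot(l[0],l[1]+.15))
tp=onz(s,*S((472,222)),.156);l=loc(tp[:2]);print("tab",tp,l,np.arctan2(l[1]+.15,-l[0]),np.hypot(l[0],l[1]+.15))
for n,u,z in(("mug",(702,260),.09),("jar",(684,408),.09),("pw",(140,335),.02),("yel",(170,495),.15),("grn",(335,590),.15),("jarbot",(650,440),.03)): print(n,onz(t,*T(u),z))
# look along book extents
for n,u in(("greyfarTop",(235,103)),("greyTopF1",(210,230)),("greyTopF2",(248,238)),("brF1",(268,243)),("brF2",(318,250))): print(n,loc(onz(t,*T(u),.17)[:2]))
for n,u in(("padtop",(190,105)),("padF",(187,240)),("jawF",(345,258)),("jawB",(368,140))): print(n,loc(onz(t,*T(u),.11)[:2]))
E
```

```text
press [ 0.6761 -0.0035 -0.18  ]
[[ 0.184  -1.2642]
 [ 1.0545 -0.7998]
 [ 0.2657 -0.3027]
 [ 0.1801 -1.0855]
 [-0.0231 -0.0022]
 [ 0.6196  0.0916]
 [ 0.1849  1.0214]
 [-0.6162  0.619 ]
 [ 1.0903  0.4669]
 [-0.2109  2.9905]
 [-1.9188  1.2008]
 [ 0.9869  1.2853]]
axis [ 0.6493 -0.1511  0.096 ]
grip [ 0.467 -0.09   0.16 ] [-0.1902 -0.1226] angle 0.1432306736761805 0.192217800613905
grip [ 0.4654 -0.0902  0.1448] [-0.1917 -0.1231] angle 0.13956532363137994 0.19361321908202225
tab [ 0.6009 -0.1611  0.156 ] [-0.0457 -0.1685] -0.383889866056462 0.049337628191274636
mug [ 0.6207 -0.3347  0.09  ]
jar [ 0.495  -0.3174  0.09  ]
pw [0.5619 0.1469 0.02  ]
yel [0.4186 0.1112 0.15  ]
grn [ 0.3437 -0.0218  0.15  ]
jarbot [ 0.4705 -0.3024  0.03  ]
greyfarTop [0.0471 0.0736]
greyTopF1 [-0.0589  0.0741]
greyTopF2 [-0.0597  0.0428]
brF1 [-0.0607  0.0263]
brF2 [-0.059  -0.0143]
padtop [0.053  0.1147]
padF [-0.0611  0.0954]
jawF [-0.0519 -0.0379]
jawB [ 0.0506 -0.0389]
```

```bash
python3 - <<'E'
from h import *
np.set_printoptions(precision=4,suppress=True)
t=cam("top");s=cam("side");k=.64
print("jar on stand",tri(ray(t,785*k,430*k),ray(s,716*k,133*k)))
print("stand corner L",tri(ray(t,728*k,364*k),ray(s,648*k,152*k)), onz(t,728*k,364*k,.3),onz(t,728*k,485*k,.3))
q=np.load("press.npy");px=np.array([np.cos(q[2]),np.sin(q[2]),0]);py=np.array([-px[1],px[0],0])
th=np.radians(45);z=np.sin(th)*px+[0,0,-np.cos(th)];y=-py;x=np.cross(y,z)
Rt=R.from_matrix(np.c_[x,y,z]);R0=R.from_quat(ctrl.get_state()["tcp_rot"])
print("turn",np.degrees((Rt*R0.inv()).as_rotvec()))
ax=np.array([.6493,-.1511,0])
for n,(a,b,h) in dict(pre=(-.13,-.05,.22),inn=(-.052,-.052,.130),end=(-.052,.004,.13)).items(): print(n,ax+a*px+b*py+[0,0,h])
import cv2
w=cam("wrist");cv2.imwrite("pics/w0.png",w["color"][:,:,::-1])
E
```

```text
jar on stand (array([ 0.298 , -0.5437,  0.4971]), np.float64(0.008019056032042863))
stand corner L (array([ 0.3977, -0.5108,  0.3914]), np.float64(0.0030241349522052295)) [ 0.3959 -0.5578  0.3   ] [ 0.1816 -0.5494  0.3   ]
turn [  1.4034 -45.2977 -22.9704]
pre [ 0.5124 -0.177   0.22  ]
inn [ 0.5888 -0.1929  0.13  ]
end [ 0.5989 -0.1379  0.13  ]
```

View pics/w0.png

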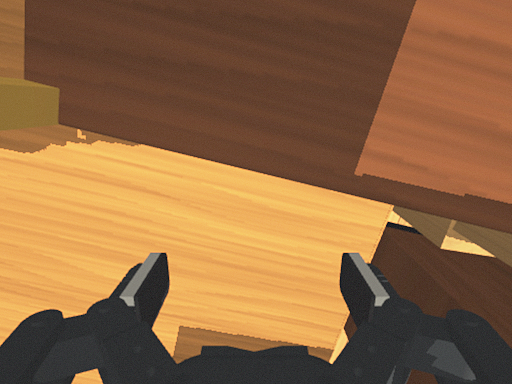

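The wrist view shows the brown stand directly ahead (upper half of the picture) and clear table below. I'll back off toward the base, rise, and swing round at a small radius.

Request:
move_arm(plan=[-10,43,5,0,0,0,0,-10,43,5,0,0,0,0,-10,43,5,0,0,0,0,-10,43,5,0,0,0,0,-10,43,5,0,0,0,0,0,0,40,0,0,0,0,0,0,40,0,0,0,0,0,0,40,0,0,0,0,0,0,40,0,0,0,0,0,0,0,0,0,0,0])

```text
time: 1.45
eef_pos: [0.1124, -0.4417, 0.424]
tcp_rot: [0.993, 0.121, -0.001, 0.007]
contact_force: [-0.4, -0.2, 1.1]
opening: 0.003
finger_force: 0.0
```

Request:
move_arm(plan=[46,18,0,0,0,-3,0,45,20,0,0,0,-3,0,43,25,0,0,0,-3,0,40,30,0,0,0,-3,0,36,34,0,0,0,-3,0,35,40,0,0,0,-3,0,35,40,0,0,0,-3,0,30,30,0,0,0,-2,0,0,0,0,0,0,0,0])

```text
time: 2.35
eef_pos: [0.4204, -0.2042, 0.4158]
tcp_rot: [0.997, -0.076, 0.0, -0.001]
contact_force: [0.6, -0.6, 0.2]
opening: -0.003
finger_force: 0.0
```

Request:
move_arm(plan=[10,4,-10,-1.3,-7.4,-1,0,10,4,-10,-1.3,-7.4,-1,0,10,5,-10,-1.3,-7.4,0,0,15,5,-20,-1.3,-7.4,0,0,15,5,-30,-1.3,-7.4,0,0,17,5,-35,-1.3,-7.4,0,0,0,0,0,0,0,0,0,0,0,0,0,0,0,0])

```text
time: 3.15
eef_pos: [0.4943, -0.18, 0.3003]
tcp_rot: [0.92, -0.09, 0.38, 0.031]
contact_force: [0.7, 0.4, 2.4]
opening: 0.001
finger_force: 0.0
```

```bash
cat > look.py <<'E'
import sys
from h import *
np.set_printoptions(precision=4,suppress=True)
st=ctrl.get_state();c=cam(sys.argv[1]);im=c["color"][:,:,::-1]
if len(sys.argv)>3:
    x,y,w,h=map(int,sys.argv[3:7]);im=im[y:y+h,x:x+w];
    f=min(800/w,600/h);im=cv2.resize(im,None,fx=f,fy=f,interpolation=cv2.INTER_CUBIC)
cv2.imwrite(f"pics/{sys.argv[2]}.png",im)
E
python3 look.py wrist w1; python3 - <<'E'
from h import *
np.set_printoptions(precision=4,suppress=True)
s=ctrl.get_state();Rm=R.from_quat(s["tcp_rot"]).as_matrix();print(s["qpos"],s["eef_pos"]);print(Rm)
q=np.load("press.npy");px=np.array([np.cos(q[2]),np.sin(q[2]),0]);py=np.array([-px[1],px[0],0]);ax=np.array([.6493,-.1511,0])
w=cam("wrist")
for b in(-.0166,):print("tab px",proj(w,ax-.0524*px+b*py+[0,0,.156]),proj(w,ax-.0524*px+b*py+[0,0,.106]))
print(proj(w,ax-.078*px+[0,0,.238]),proj(w,s["eef_pos"]))
E
```

```text
[-0.722  -0.5023  2.2975  0.5842  0.7207  0.7227] [ 0.4961 -0.1816  0.3056]
[[ 0.69   -0.1904  0.6983]
 [-0.1392 -0.9817 -0.1301]
 [ 0.7103 -0.0075 -0.7039]]
tab px [217.4606 213.0472] [222.0424 229.2963]
[185.051  200.5355] [252.9657 253.5131]
```

View pics/w1.png

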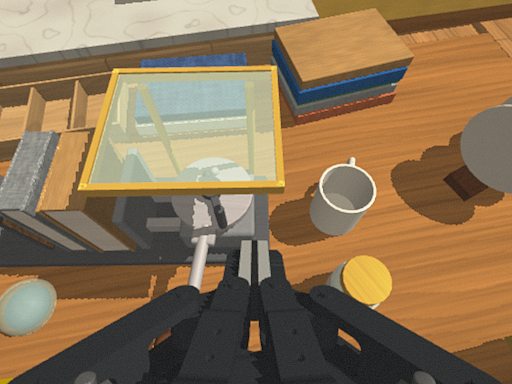

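The wrist view shows the direction tab as a dark pin from (214,196) to (222,226), right of the handle, with the shelf's front edge at row 190. This agrees with the estimate, and the shut fingers are at (253,253), clear on the tab's anticlockwise side.

Request:
move_arm(plan=[0,2,-28,0,0,0,0,0,2,-28,0,0,0,0,0,0,-28,0,0,0,0,18,-3,-18,0,0,0,0,18,-3,-18,0,0,0,0,18,-3,-18,0,0,0,0,18,-4,-18,0,0,0,0,18,-4,-18,0,0,0,0,0,0,0,0,0,0,0,0,0,0,0,0,0,0])

```text
time: 4.25
eef_pos: [0.5884, -0.195, 0.1314]
tcp_rot: [0.918, -0.089, 0.384, 0.033]
contact_force: [0.2, -0.1, 0.7]
opening: 0.001
finger_force: 0.0
```

```bash
python3 look.py wrist w2; python3 -c "
from h import *
s=ctrl.get_state();print(s['eef_pos'],s['contact_force'])"
```

```text
[ 0.58771801 -0.19472711  0.13135033] [ 0.56116962 -0.26922155  0.23836948]
```

View pics/w2.png

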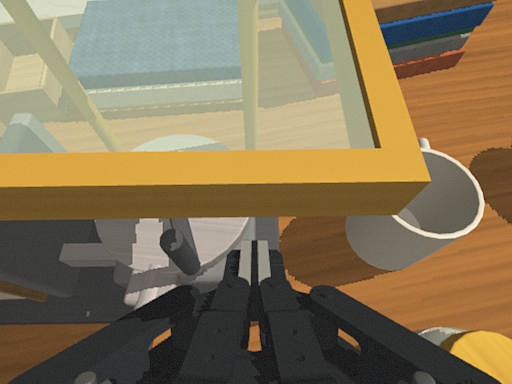

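The wrist view shows the tab just left of the fingers (top (172,240), base (190,265)), with the fingertips at (253,245), under the shelf edge and clear of it. I push along the press's +y.

Request:
move_arm(plan=[1.3,7,0,0,0,0,0,1.3,7,0,0,0,0,0,1.3,7,0,0,0,0,0,1.3,7,0,0,0,0,0,1.3,7,0,0,0,0,0])

```text
time: 4.8
eef_pos: [0.591, -0.1583, 0.1277]
tcp_rot: [0.919, -0.09, 0.382, 0.034]
contact_force: [-16.2, -1.8, 9.1]
opening: -0.001
finger_force: 7.9
```

Request:
move_arm(plan=[1,5,0,0,0,0,0,1,5,0,0,0,0,0])

```text
time: 5.0
eef_pos: [0.5926, -0.1468, 0.1271]
tcp_rot: [0.919, -0.089, 0.382, 0.032]
contact_force: [-11.8, 1.2, 4.2]
opening: -0.002
finger_force: 5.1
```

Request:
move_arm(plan=[1,5,0,0,0,0,0,0,0,0,0,0,0,0])

```text
time: 5.2
eef_pos: [0.5936, -0.1406, 0.1263]
tcp_rot: [0.92, -0.089, 0.381, 0.03]
contact_force: [-5.4, 1.9, 1.8]
opening: 0.002
finger_force: 2.1
```

```bash
python3 look.py wrist w3; python3 -c "
from h import *
s=ctrl.get_state();print(s['eef_pos'],s['contact_force'])"
```

```text
[ 0.59362882 -0.14073992  0.12629204] [-5.16495201  2.56850247  2.12690815]
```

View pics/w3.png

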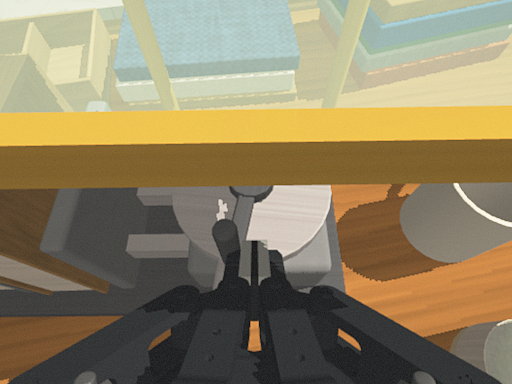

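The wrist view shows the tab at about (225,240), now left of the axis knob (250,190), with the finger against it. The tab has moved toward closing. I'll check the handle angle by a colour mask of the grip.

```bash
cat > grip.py <<'E'
from h import *
np.set_printoptions(precision=4,suppress=True)
q=np.load("press.npy")
def W(p): c,z=np.cos(q[2]),np.sin(q[2]);return np.array([q[0]+c*p[0]-z*p[1],q[1]+z*p[0]+c*p[1],p[2]])
def handle(verbose=True):
    """per camera: handle angle whose predicted grip position has the most brown pixels nearby"""
    for n in("top","side"):
        c=cam(n);hsv=cv2.cvtColor(c["color"],cv2.COLOR_RGB2HSV).astype(int)
        m=((hsv[...,0]<14)&(hsv[...,1]>100)&(hsv[...,2]<140)&(hsv[...,2]>35)).astype(np.float32)
        b=cv2.GaussianBlur(m,(0,0),2.0)
        best=[]
        for h in np.arange(-.66,.67,.01):
            v=0
            for z in(.115,.13,.15):
                u=proj(c,W((-.19*np.cos(h),-.15+.19*np.sin(h),z))).round().astype(int);v+=b[u[1],u[0]]
            best.append((v/3,h))
        best=np.array(sorted(best)[::-1]);print(n,"angle",best[0][1].round(3),"score",best[0][0].round(2),"next",best[1:4,1])
if __name__=="__main__": handle()
E
python3 grip.py; python3 - <<'E'
import numpy as np
a=np.load("pics/top0.npy");print(a[205:214,290:300].reshape(-1,3)[::9].tolist())
a=np.load("pics/side0.npy");print(a[188:196,293:300].reshape(-1,3)[::7].tolist())
E
```

```text
top angle 0.65 score 0.39 next [0.66 0.64 0.63]
side angle 0.14 score 0.79 next [0.15 0.13 0.16]
[[230, 157, 91], [231, 158, 93], [209, 143, 90], [155, 97, 64], [158, 101, 67], [155, 95, 61], [155, 95, 64], [118, 78, 52], [105, 77, 55], [179, 133, 97]]
[[81, 58, 46], [67, 43, 33], [85, 65, 58], [71, 54, 45], [57, 34, 27], [55, 33, 22], [59, 37, 28], [59, 38, 27]]
```

The handle is unmoved at 0.14. I push a little further.

Request:
move_arm(plan=[1,5,0,0,0,0,0,1,5,0,0,0,0,0,0,0,0,0,0,0,0])

```text
time: 5.65
eef_pos: [0.5966, -0.1327, 0.1282]
tcp_rot: [0.919, -0.089, 0.382, 0.031]
contact_force: [0.4, -0.2, -0.6]
opening: 0.003
finger_force: 0.0
```

```bash
python3 -c "
from h import *
s=ctrl.get_state();print(s['eef_pos'],s['contact_force'],s['finger_force'])"; python3 grip.py; python3 - <<'E'
from h import *
# dark tab pixels in wrist image
c=cam("wrist");g=c["color"].max(2);cv2.imwrite("pics/w4.png",c["color"][:,:,::-1])
m=(g<90);
for r in range(195,262,6): print(r,"".join("#" if m[r,x] else "." for x in range(130,330,3)))
E
```

```text
[ 0.59662251 -0.13270448  0.12821523] [ 0.41424745 -0.15744637 -0.59685554] 0.0
top angle 0.64 score 0.11 next [0.63 0.65 0.66]
side angle 0.14 score 0.78 next [0.15 0.13 0.16]
195 ...................................................................
201 ######...............................#.....######..................
207 ########...........................##..............................
213 ###################....#####......####..#..........................
219 ###################...#######...######.#...........................
225 ####################.#########.#######.............................
231 #####################.###############..............................
237 ####...................#############...............................
243 ###.....................##########.......##........................
249 ###.....................#########........##........................
255 ###....................##.######.####....##...#####................
261 #########################.......#####...###....####................
```

The force has dropped to zero and the tab has snapped away from the finger, with the handle still at 0.14. I withdraw along the slant, come upright, and open the fingers over the grip.

Request:
move_arm(plan=[-18,3,18,0,0,0,0,-18,3,18,0,0,0,0,-18,3,18,0,0,0,0,-18,3,18,0,0,0,0,-18,3,18,0,0,0,0,-18,3,18,0,0,0,0,-18,3,18,0,0,0,0,-5,3,20,0,0,0,0,0,0,0,0,0,0,0])

```text
time: 6.7
eef_pos: [0.4661, -0.1104, 0.2784]
tcp_rot: [0.918, -0.089, 0.385, 0.033]
contact_force: [-0.7, -0.3, 0.1]
opening: -0.001
finger_force: 0.0
```

Request:
move_arm(plan=[0,0,5,1.3,7.4,0,60,0,0,5,1.3,7.4,0,60,0,0,5,1.3,7.4,0,60,0,0,0,1.3,7.4,0,60,0,0,0,1.3,7.4,0,60,0,0,0,1.3,7.4,0,60,0,0,0,0,0,0,60,0,0,0,0,0,0,60])

```text
time: 7.5
eef_pos: [0.4656, -0.1093, 0.287]
tcp_rot: [0.995, -0.096, -0.001, 0.001]
contact_force: [-0.2, -0.0, -0.4]
opening: 0.704
finger_force: 0.0
```

```bash
python3 - <<'E'
from h import *
from grip import W,q
np.set_printoptions(precision=4,suppress=True)
s=ctrl.get_state();print(s["eef_pos"],s["opening"],R.from_quat(s["tcp_rot"]).as_matrix()[:,:].round(3).tolist(),s["qpos"])
h=.14;print("grip est",W((-.19*np.cos(h),-.15+.19*np.sin(h),.115)))
c=cam("wrist");print([proj(c,W((-.19*np.cos(h),-.15+.19*np.sin(h),z))) for z in(.16,.11)])
im=c["color"];hsv=cv2.cvtColor(im,cv2.COLOR_RGB2HSV).astype(int)
m=((hsv[...,0]<14)&(hsv[...,1]>90)&(hsv[...,2]<140)&(hsv[...,2]>35)).astype(np.uint8)
n,_,st,ce=cv2.connectedComponentsWithStats(m)
for i in range(1,n):
    if st[i,4]>80: print(st[i],ce[i])
cv2.imwrite("pics/w5.png",im[:,:,::-1])
E
python3 grip.py
```

```text
[ 0.4656 -0.1093  0.287 ] 0.7037003955002739 [[0.982, -0.191, -0.002], [-0.191, -0.982, -0.001], [-0.002, 0.002, -1.0]] [-0.4421 -0.2002  1.9786 -0.002   1.3644  1.3213]
grip est [ 0.4689 -0.0913  0.115 ]
[array([233.8992, 189.2777]), array([236.7674, 176.6316])]
[223 167  27  33 620] [236.0677 183.3613]
top angle 0.59 score 0.06 next [0.58 0.25 0.57]
side angle 0.14 score 0.78 next [0.15 0.13 0.16]
```

View pics/w5.png

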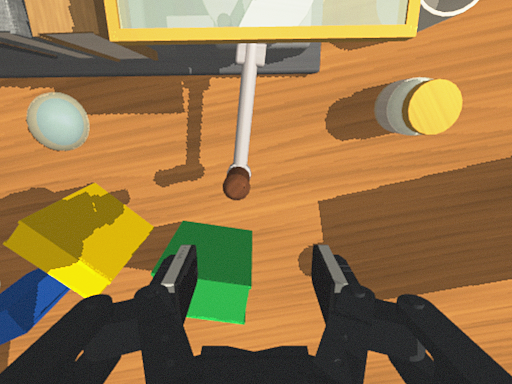

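The wrist view shows the grip at (236,183), on the prediction. The green look-alike's corners are at (183,222) and (252,230), so I'll check its clearance.

```bash
python3 - <<'E'
from h import *
np.set_printoptions(precision=4,suppress=True)
t=cam("top");w=cam("wrist");k=.64
a=np.load("pics/top0.npy").astype(int)
m=((a[...,1]>a[...,0]+50)&(a[...,1]>a[...,2]+40)).astype(np.uint8)
c=max(cv2.findContours(m,0,2)[0],key=cv2.contourArea);b=cv2.boxPoints(cv2.minAreaRect(c));print(b)
for z in(0,.11,.15):
    for p in b: P=onz(t,*p,z);print(z,P,proj(w,P))
print(w["o"],w["R"][:,2])
E
```

```text
[[255.5479 248.2055]
 [261.2191 233.0822]
 [292.3424 244.7534]
 [286.6712 259.8767]]
0 [0.3335 0.0366 0.    ] [180.6208 254.6192]
0 [0.3873 0.0167 0.    ] [183.8066 222.2858]
0 [ 0.3467 -0.0943  0.    ] [258.2405 232.9873]
0 [ 0.2933 -0.0741  0.    ] [252.2739 264.3955]
0.11 [0.339  0.0365 0.11  ] [159.2607 293.1647]
0.11 [0.3888 0.018  0.11  ] [162.1245 256.1558]
0.11 [ 0.3512 -0.0848  0.11  ] [251.3815 268.4303]
0.11 [ 0.3017 -0.066   0.11  ] [244.5886 304.2161]
0.15 [0.341  0.0365 0.15  ] [148.1371 313.2379]
0.15 [0.3893 0.0185 0.15  ] [150.7109 273.9853]
0.15 [ 0.3529 -0.0813  0.15  ] [247.7846 287.0169]
0.15 [ 0.3048 -0.0631  0.15  ] [240.6002 324.8819]
[ 0.5407 -0.1244  0.4302] [ 0.2999 -0.0561  0.9523]
```

Clearance is 11 cm. The camera sits on the shelf side, so I give the tool a half turn about z to keep it away, then descend on the grip.

Request:
move_arm(plan=[0,6,-10,0,0,8,60,0,6,-10,0,0,8,60,0,6,-10,0,0,8,60,3,0,-10,0,0,8,60,0,0,-10,0,0,8,60,0,0,-10,0,0,8,60,0,0,-10,0,0,8,60,0,0,-10,0,0,8,60,0,0,0,0,0,8,60,0,0,0,0,0,8,60,0,0,0,0,0,8,60,0,0,0,0,0,8,60])

```text
time: 8.95
eef_pos: [0.468, -0.0915, 0.2093]
tcp_rot: [0.736, 0.677, 0.001, 0.002]
contact_force: [-0.4, -1.3, 0.7]
opening: 0.703
finger_force: 0.0
```

Request:
move_arm(plan=[0,0,0,0,0,8,60,0,0,0,0,0,8,60,0,0,0,0,0,8,60,0,0,0,0,0,8,60,0,0,0,0,0,8,60,0,0,0,0,0,8,60,0,0,0,0,0,8,60,0,0,0,0,0,8,60,0,0,0,0,0,5,60,0,0,0,0,0,0,60,0,0,0,0,0,0,60])

```text
time: 10.05
eef_pos: [0.4681, -0.0915, 0.2092]
tcp_rot: [0.227, 0.974, 0.001, 0.001]
contact_force: [-0.3, 0.4, -1.0]
opening: 0.705
finger_force: 0.0
```

```bash
python3 -c "
from h import *
s=ctrl.get_state();print(s['eef_pos'],s['qpos'],s['tcp_rot'],s['opening'],s['contact_force'],s['wrist_torque'])"; python3 grip.py
```

```text
[ 0.46813481 -0.09153009  0.20917362] [-0.40785448 -0.14322951  2.07276843  0.00325413  1.21024013 -1.52277948] [0.2265245  0.97400385 0.00133611 0.0011647 ] 0.7053244040679612 [-0.27091512  0.37372332 -1.03805045] [-0.00536309 -0.00796256 -0.0152133 ]
top angle 0.55 score 0.19 next [0.56 0.57 0.54]
side angle 0.14 score 0.78 next [0.15 0.13 0.16]
```

Request:
move_arm(plan=[0,0,-25,0,0,0,60,0,0,-25,0,0,0,60,0,0,-22,0,0,0,60,0,0,-15,0,0,0,60,0,0,-4,0,0,0,60,0,0,0,0,0,0,60])

```text
time: 10.75
eef_pos: [0.468, -0.0914, 0.1174]
tcp_rot: [0.226, 0.974, 0.001, 0.0]
contact_force: [0.0, 0.2, 0.7]
opening: 0.698
finger_force: 0.0
```

Request:
move_arm(plan=[0,0,0,0,0,0,10,0,0,0,0,0,0,10,0,0,0,0,0,0,10,0,0,0,0,0,0,10,0,0,0,0,0,0,10], newtons=25)

```text
time: 11.25
eef_pos: [0.4691, -0.0919, 0.1191]
tcp_rot: [0.225, 0.974, 0.001, 0.002]
contact_force: [-0.4, -0.3, 4.5]
opening: 0.294
finger_force: 24.6
```

```bash
cat > st.py <<'E'
from grip import *
s=ctrl.get_state();p=s["eef_pos"];F=s["contact_force"]
d=p[:2]-q[:2];c,z=np.cos(q[2]),np.sin(q[2]);l=np.array([c*d[0]+z*d[1],-z*d[0]+c*d[1]+.15])
h=np.arctan2(l[1],-l[0]);tan=np.array([c*np.sin(h)-z*np.cos(h),z*np.sin(h)+c*np.cos(h)])
rad=np.array([-c*np.cos(h)-z*np.sin(h),-z*np.cos(h)+c*np.sin(h)])
print("t",round(s["time"],2),"h",h.round(3),"r",np.hypot(*l).round(4),"z",p[2].round(4),"Ftan",(F[:2]@tan).round(2),"Frad",(F[:2]@rad).round(2),"F",F,"op",round(s["opening"]*85.4,1),"j6",s["qpos"][5].round(2))
E
cat > table.py <<'E'
import sys
from grip import W
import numpy as np
h0,h1,n,r=float(sys.argv[1]),float(sys.argv[2]),int(sys.argv[3]),.19
P=[W((-r*np.cos(h),-.15+r*np.sin(h),0))*1000 for h in np.linspace(h0,h1,n+1)]
print(np.diff(P,axis=0)[:,:2].round(1).tolist(),"turn/row",np.degrees((h0-h1)/n).round(2))
E
python3 st.py; python3 table.py .14 -.56 10; python3 table.py -.56 .54 22;python3 table.py .54 -.56 12
```

```text
t 11.25 h 0.138 r 0.1896 z 0.1191 Ftan -0.42 Frad 0.3 F [-0.4197 -0.3024  4.511 ] op 25.1 j6 -1.53
[[-3.7, -12.8], [-2.8, -13.0], [-1.9, -13.2], [-1.0, -13.3], [-0.1, -13.3], [0.9, -13.3], [1.8, -13.2], [2.7, -13.0], [3.6, -12.8], [4.5, -12.5]] turn/row 4.01
[[-3.3, 8.9], [-2.9, 9.1], [-2.4, 9.2], [-1.9, 9.3], [-1.5, 9.4], [-1.0, 9.4], [-0.5, 9.5], [-0.0, 9.5], [0.4, 9.5], [0.9, 9.5], [1.4, 9.4], [1.8, 9.3], [2.3, 9.2], [2.8, 9.1], [3.2, 8.9], [3.7, 8.8], [4.1, 8.6], [4.5, 8.4], [4.9, 8.1], [5.3, 7.9], [5.7, 7.6], [6.1, 7.3]] turn/row -2.86
[[-10.9, -13.6], [-9.6, -14.5], [-8.2, -15.4], [-6.8, -16.0], [-5.3, -16.6], [-3.7, -17.0], [-2.2, -17.3], [-0.6, -17.4], [1.0, -17.4], [2.6, -17.2], [4.2, -16.9], [5.7, -16.4]] turn/row 5.25
```

```bash
python3 - <<'E'
from grip import *
c=cam("side");a=c["color"].max(2).astype(int);b=np.load("pics/side0.npy").max(2).astype(int);h=.14
for n,L in(("open",0),("mid",.45),("closing",.9)):
    A=h-.45+L
    for z in(.12,.135,.15):
        u=proj(c,W((-.055*np.cos(A),-.15+.055*np.sin(A),z))).round().astype(int)
        print(n,z,u,"before",b[u[1],u[0]-3:u[0]+4],"now",a[u[1],u[0]-3:u[0]+4])
E
python3 look.py side s2 240 110 100 75
```

```text
open 0.12 [288 163] before [ 75  61  59  81 133 164 173] now [108  55  53  55  53  55  55]
open 0.135 [288 161] before [107  71  58  75 153 218 181] now [53 53 52 56 53 53 54]
open 0.15 [288 158] before [214 123  55  68 146 227 225] now [47 62 54 55 54 57 53]
mid 0.12 [282 166] before [227 226 227 215 129 128 122] now [226 227 227 228 227 225 206]
mid 0.135 [283 163] before [131 129 125 112  91  75  61] now [228 227 226 222 188 108  55]
mid 0.15 [283 161] before [117 105  78  95 115 107  71] now [225 226 223 179  53  53  53]
closing 0.12 [276 167] before [128 129 128 164 228 228 227] now [116  67  61  92 173 228 227]
closing 0.135 [276 164] before [141 190 227 227 227 227 223] now [119  68  58  73 149 228 227]
closing 0.15 [276 161] before [206 205 206 206 189 128 126] now [118  69  60  72 147 227 226]
```

View pics/s2.png

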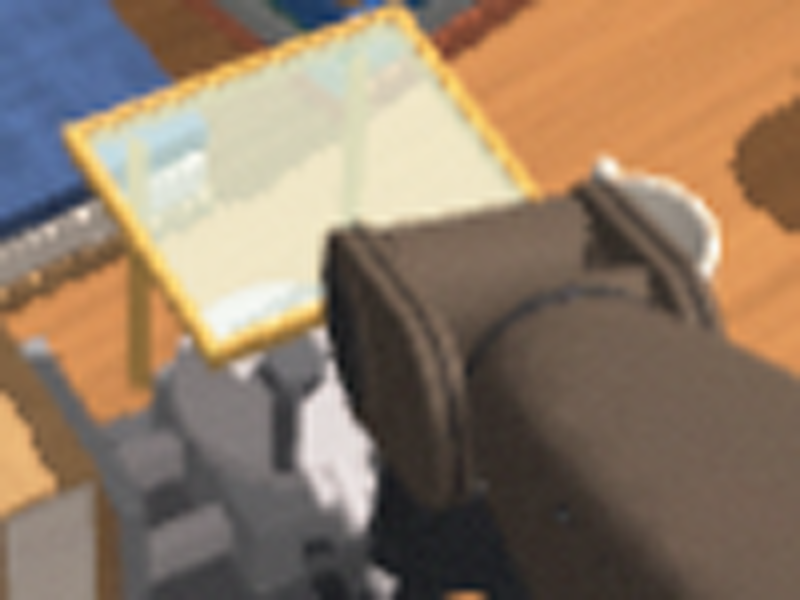

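The side crop shows the dark tab at (285,420), exactly where the closing position is predicted and dark in the pixel check. I now swing the handle back.

Request:
move_arm(plan=[-3.7,-12.8,0,0,0,4,10,-2.8,-13,0,0,0,4,10,-1.9,-13.2,0,0,0,4,10])

```text
time: 11.65
eef_pos: [0.4612, -0.1311, 0.1191]
tcp_rot: [0.121, 0.993, 0.001, 0.002]
contact_force: [2.4, 0.5, 2.5]
opening: 0.295
finger_force: 24.4
```

```bash
python3 st.py; python3 - <<'E'
from grip import *
c=cam("top");b=np.load("pics/top0.npy").astype(int);a=c["color"].astype(int);np.save("pics/top1.npy",c["color"])
# jaw/book region difference
u=[proj(c,W(p)) for p in((.03,-.06,.12),(-.03,-.06,.12),(.0,.0,.15))];print(u)
print(abs(a-b)[118:165,200:285].max(2).mean(), (abs(a-b)[118:165,200:285].max(2)>40).sum())
E
```

```text
t 11.65 h -0.074 r 0.1891 z 0.1191 Ftan 0.7 Frad -2.34 F [2.4059 0.4523 2.4969] op 25.2 j6 -1.82
[array([287.2858, 141.4212]), array([284.0868, 158.8539]), array([268.2805, 145.1313])]
2.6540675844806008 0
```

The handle swings freely with under 1 N tangential, and the jaw and books are unchanged in the picture. I carry on back.

Request:
move_arm(plan=[-1,-13.3,0,0,0,4,10,-0.1,-13.3,0,0,0,4,10,0.9,-13.3,0,0,0,4,10,1.8,-13.2,0,0,0,4,10,2.7,-13,0,0,0,4,10,3.6,-12.8,0,0,0,4,10,4.5,-12.5,0,0,0,4,10,0,0,0,0,0,0,10])

```text
time: 12.5
eef_pos: [0.4753, -0.2228, 0.1192]
tcp_rot: [-0.12, 0.993, 0.001, 0.004]
contact_force: [6.8, 2.4, 3.1]
opening: 0.293
finger_force: 25.2
```

```bash
python3 st.py; python3 - <<'E'
from grip import *
c=cam("top");b=np.load("pics/top0.npy").astype(int);a=c["color"].astype(int)
print((abs(a-b)[118:165,200:285].max(2)>40).sum())
E
```

```text
t 12.5 h -0.571 r 0.1882 z 0.1192 Ftan -0.38 Frad -7.23 F [6.8249 2.406  3.1087] op 25.0 j6 -2.45
0
```

The jaw stayed put through the full back swing. Now the first closing stroke.

Request:
move_arm(plan=[-1.5,9.7,0,0,0,-2.9,10,-2.9,9.1,0,0,0,-2.9,10,-2.4,9.2,0,0,0,-2.9,10,-1.9,9.3,0,0,0,-2.9,10,-1.5,9.4,0,0,0,-2.9,10,-1,9.4,0,0,0,-2.9,10,-0.5,9.5,0,0,0,-2.9,10,0,9.5,0,0,0,-2.9,10,0.4,9.5,0,0,0,-2.9,10,0.9,9.5,0,0,0,-2.9,10,1.4,9.4,0,0,0,-2.9,10])

```text
time: 13.65
eef_pos: [0.4625, -0.1195, 0.1191]
tcp_rot: [0.157, 0.988, -0.001, -0.001]
contact_force: [-6.0, -4.8, 8.8]
opening: 0.296
finger_force: 25.6
```

```bash
python3 st.py
```

```text
t 13.65 h -0.012 r 0.1894 z 0.1191 Ftan -5.75 Frad 5.1 F [-5.9906 -4.8218  8.8267] op 25.3 j6 -1.72
```

Request:
move_arm(plan=[1.8,9.3,0,0,0,-2.9,10,2.3,9.2,0,0,0,-2.9,10,2.8,9.1,0,0,0,-2.9,10,3.2,8.9,0,0,0,-2.9,10,3.7,8.8,0,0,0,-2.9,10,4.1,8.6,0,0,0,-2.9,10,4.5,8.4,0,0,0,-2.9,10,4.9,8.1,0,0,0,-2.9,10,5.3,7.9,0,0,0,-2.9,10,5.7,7.6,0,0,0,-2.9,10,6.1,7.3,0,0,0,-2.9,10,0,0,0,0,0,0,10])

```text
time: 14.85
eef_pos: [0.5069, -0.0239, 0.119]
tcp_rot: [0.422, 0.907, 0.001, -0.001]
contact_force: [-6.8, 2.1, 11.2]
opening: 0.295
finger_force: 25.7
```

```bash
python3 st.py; python3 - <<'E'
from grip import *
c=cam("top");np.save("pics/top2.npy",c["color"]);b=np.load("pics/top0.npy").astype(int);a=c["color"].astype(int)
print((abs(a-b)[118:165,200:285].max(2)>40).sum())
# profile along press y at book-top height in top view
for z,x in((.168,0),(.105,.045)):
  for im in(b,a):
    print(z,[tuple(im[v,u]) for u,v in (proj(c,W((x,y,z))).round().astype(int) for y in np.arange(-.05,.12,.006))].__str__().replace("np.int64",""))
E
```

```text
t 14.85 h 0.549 r 0.1909 z 0.119 Ftan -3.01 Frad 6.48 F [-6.8392  2.0778 11.2022] op 25.2 j6 -0.95
216
0.168 [((156), (144), (138)), ((144), (131), (126)), ((127), (116), (112)), ((118), (101), (87)), ((101), (91), (84)), ((111), (92), (82)), ((147), (113), (74)), ((152), (115), (79)), ((217), (161), (105)), ((237), (183), (117)), ((239), (188), (123)), ((236), (183), (116)), ((238), (186), (119)), ((234), (182), (118)), ((111), (96), (84)), ((98), (86), (81)), ((187), (179), (172)), ((188), (178), (173)), ((182), (174), (166)), ((187), (181), (173)), ((188), (183), (173)), ((195), (189), (181)), ((147), (140), (131)), ((95), (82), (78)), ((108), (83), (65)), ((112), (88), (73)), ((113), (100), (95)), ((118), (106), (96)), ((94), (81), (75))]
0.168 [((156), (142), (136)), ((184), (171), (165)), ((153), (140), (134)), ((156), (141), (136)), ((152), (141), (137)), ((133), (124), (117)), ((127), (116), (112)), ((134), (111), (93)), ((214), (160), (103)), ((233), (180), (115)), ((236), (185), (118)), ((235), (183), (115)), ((237), (183), (116)), ((236), (183), (116)), ((237), (184), (118
[... 946 characters left out ...]
), (83)), ((135), (126), (123))]
0.105 [((139), (129), (126)), ((136), (128), (122)), ((139), (129), (123)), ((137), (127), (123)), ((136), (125), (121)), ((142), (133), (128)), ((134), (123), (118)), ((134), (120), (108)), ((165), (124), (82)), ((234), (183), (117)), ((236), (184), (117)), ((233), (180), (115)), ((237), (184), (117)), ((241), (191), (122)), ((237), (186), (116)), ((237), (183), (117)), ((230), (190), (145)), ((184), (175), (169)), ((183), (175), (169)), ((184), (175), (169)), ((189), (181), (174)), ((174), (166), (159)), ((180), (172), (164)), ((145), (135), (128)), ((135), (126), (121)), ((136), (110), (93)), ((140), (108), (83)), ((99), (87), (80)), ((135), (123), (120))]
```

The jaw has advanced about 22 mm and the brown book now touches the grey one. I swing back for the next stroke.

Request:
move_arm(plan=[-10.9,-13.6,1,0,0,5.3,10,-9.6,-14.5,1,0,0,5.3,10,-8.2,-15.4,0,0,0,5.3,10,-6.8,-16,0,0,0,5.3,10,-5.3,-16.6,0,0,0,5.3,10,-3.7,-17,0,0,0,5.3,10,-2.2,-17.3,0,0,0,5.3,10,-0.6,-17.4,0,0,0,5.3,10,1,-17.4,0,0,0,5.3,10,2.6,-17.2,0,0,0,5.3,10,4.2,-16.9,0,0,0,5.3,10,5.7,-16.4,0,0,0,5.3,10])

```text
time: 16.1
eef_pos: [0.4741, -0.2202, 0.1192]
tcp_rot: [-0.12, 0.993, 0.003, 0.0]
contact_force: [3.4, 3.2, -0.5]
opening: 0.296
finger_force: 25.6
```

```bash
python3 st.py
```

```text
t 16.1 h -0.556 r 0.1883 z 0.1192 Ftan 1.76 Frad -4.35 F [ 3.3988  3.234  -0.4956] op 25.3 j6 -2.45
```

Request:
move_arm(plan=[-3.3,8.9,0,0,0,-2.9,10,-2.9,9.1,0,0,0,-2.9,10,-2.4,9.2,0,0,0,-2.9,10,-1.9,9.3,0,0,0,-2.9,10,-1.5,9.4,0,0,0,-2.9,10,-1,9.4,0,0,0,-2.9,10,-0.5,9.5,0,0,0,-2.9,10,0,9.5,0,0,0,-2.9,10,0.4,9.5,0,0,0,-2.9,10,0.9,9.5,0,0,0,-2.9,10,1.4,9.4,0,0,0,-2.9,10,0,0,0,0,0,0,10])

```text
time: 17.3
eef_pos: [0.4627, -0.118, 0.1192]
tcp_rot: [0.158, 0.988, 0.001, 0.0]
contact_force: [-0.0, -3.3, -0.7]
opening: 0.291
finger_force: 26.5
```

```bash
python3 st.py; cat > prof.py <<'E'
from grip import *
import sys
c=cam("top");np.save(f"pics/top_{sys.argv[1]}.npy",c["color"]);a=c["color"].astype(int)
b=np.load("pics/top0.npy").astype(int)
for im in(b,a):
  print(" ".join("%d/%d"%(im[v,u].max(),im[v,u,0]-im[v,u,2]) for u,v in (proj(c,W((0,y,.168))).round().astype(int) for y in np.arange(.02,.13,.004))))
E
python3 prof.py 3
```

```text
t 17.3 h -0.005 r 0.1894 z 0.1192 Ftan -3.25 Frad -0.57 F [-0.0095 -3.2984 -0.741 ] op 24.9 j6 -1.72
238/119 238/119 234/116 184/85 96/15 98/17 153/13 187/15 188/15 182/16 188/15 187/14 187/14 188/15 195/14 153/12 99/18 95/17 108/43 117/55 112/39 99/17 113/18 118/22 94/19 96/18 101/19 96/18
237/117 237/118 237/119 238/120 237/119 239/120 239/118 247/112 229/57 189/13 189/13 187/14 191/15 190/14 189/12 188/14 184/13 143/14 111/44 115/56 112/40 94/19 114/20 119/21 93/21 100/20 103/20 96/21
```

Request:
move_arm(plan=[1.8,9.3,0,0,0,-2.9,10,2.3,9.2,0,0,0,-2.9,10,2.8,9.1,0,0,0,-2.9,10,3.2,8.9,0,0,0,-2.9,10,0,0,0,0,0,0,10,0,0,0,0,0,0,10])

```text
time: 17.95
eef_pos: [0.4724, -0.0817, 0.1192]
tcp_rot: [0.256, 0.967, 0.001, -0.001]
contact_force: [-2.2, -2.3, -1.4]
opening: 0.294
finger_force: 26.6
```

```bash
python3 st.py
```

```text
t 17.95 h 0.194 r 0.19 z 0.1192 Ftan -2.94 Frad 1.19 F [-2.1829 -2.306  -1.414 ] op 25.1 j6 -1.44
```

Request:
move_arm(plan=[3.7,8.8,0,0,0,-2.9,10,4.1,8.6,0,0,0,-2.9,10,4.5,8.4,0,0,0,-2.9,10,0,0,0,0,0,0,10,0,0,0,0,0,0,10])

```text
time: 18.45
eef_pos: [0.4845, -0.0557, 0.1192]
tcp_rot: [0.329, 0.944, 0.002, -0.001]
contact_force: [-3.9, -0.6, -0.7]
opening: 0.294
finger_force: 26.7
```

```bash
python3 st.py; python3 prof.py 4
```

```text
t 18.45 h 0.345 r 0.1904 z 0.1192 Ftan -2.42 Frad 3.06 F [-3.856  -0.5604 -0.7289] op 25.1 j6 -1.23
238/119 238/119 234/116 184/85 96/15 98/17 153/13 187/15 188/15 182/16 188/15 187/14 187/14 188/15 195/14 153/12 99/18 95/17 108/43 117/55 112/39 99/17 113/18 118/22 94/19 96/18 101/19 96/18
233/117 236/119 237/118 237/119 238/118 235/119 238/120 238/122 239/118 250/96 241/48 193/16 188/15 185/16 188/15 189/13 190/17 188/14 201/23 152/35 113/41 97/18 113/17 119/20 93/22 101/20 96/18 101/22
```

Request:
move_arm(plan=[4.9,8.1,0,0,0,-2.9,10,5.3,7.9,0,0,0,-2.9,10,0,0,0,0,0,0,10,0,0,0,0,0,0,10])

```text
time: 18.9
eef_pos: [0.4947, -0.0395, 0.1192]
tcp_rot: [0.376, 0.927, 0.002, -0.001]
contact_force: [-5.2, -0.0, -1.8]
opening: 0.293
finger_force: 26.7
```

```bash
python3 st.py
```

```text
t 18.9 h 0.445 r 0.1906 z 0.1192 Ftan -3.09 Frad 4.23 F [-5.2402 -0.0309 -1.7605] op 25.0 j6 -1.09
```

Request:
move_arm(plan=[5.7,7.6,0,0,0,-2.9,10,6.1,7.3,0,0,0,-2.9,10,0,0,0,0,0,0,10,0,0,0,0,0,0,10])

```text
time: 19.3
eef_pos: [0.5064, -0.0244, 0.1192]
tcp_rot: [0.423, 0.906, 0.002, -0.001]
contact_force: [-5.4, 1.3, -1.2]
opening: 0.296
finger_force: 26.7
```

```bash
python3 st.py; python3 prof.py 5
```

```text
t 19.3 h 0.546 r 0.1909 z 0.1192 Ftan -2.62 Frad 4.89 F [-5.4023  1.2851 -1.225 ] op 25.3 j6 -0.95
238/119 238/119 234/116 184/85 96/15 98/17 153/13 187/15 188/15 182/16 188/15 187/14 187/14 188/15 195/14 153/12 99/18 95/17 108/43 117/55 112/39 99/17 113/18 118/22 94/19 96/18 101/19 96/18
233/119 234/120 235/117 235/120 236/119 237/118 236/120 236/120 236/120 238/118 249/116 232/74 196/26 190/15 186/16 187/16 190/13 190/14 187/16 204/14 168/16 103/16 118/19 118/21 93/21 101/19 97/21 99/19
```

Still loose (2.6 N). Another back swing and closing stroke.

Request:
move_arm(plan=[-10.9,-13.6,0,0,0,5.3,10,-9.6,-14.5,0,0,0,5.3,10,-8.2,-15.4,0,0,0,5.3,10,-6.8,-16,0,0,0,5.3,10,-5.3,-16.6,0,0,0,5.3,10,-3.7,-17,0,0,0,5.3,10,-2.2,-17.3,0,0,0,5.3,10,-0.6,-17.4,0,0,0,5.3,10,1,-17.4,0,0,0,5.3,10,2.6,-17.2,0,0,0,5.3,10,4.2,-16.9,0,0,0,5.3,10,5.7,-16.4,0,0,0,5.3,10])

```text
time: 20.55
eef_pos: [0.4744, -0.2207, 0.1193]
tcp_rot: [-0.119, 0.993, 0.002, 0.002]
contact_force: [2.6, 1.8, -6.1]
opening: 0.292
finger_force: 26.6
```

Request:
move_arm(plan=[-3.3,8.9,0,0,0,-2.9,10,-2.9,9.1,0,0,0,-2.9,10,-2.4,9.2,0,0,0,-2.9,10,-1.9,9.3,0,0,0,-2.9,10,0,0,0,0,0,0,10,0,0,0,0,0,0,10])

```text
time: 21.15
eef_pos: [0.4636, -0.1839, 0.1193]
tcp_rot: [-0.017, 1.0, 0.002, 0.001]
contact_force: [2.1, 2.3, -7.3]
opening: 0.29
finger_force: 27.2
```

```bash
python3 st.py
```

```text
t 21.15 h -0.355 r 0.1885 z 0.1193 Ftan 1.89 Frad -2.5 F [ 2.1283  2.2977 -7.2956] op 24.8 j6 -2.19
```

Request:
move_arm(plan=[-1.5,9.4,0,0,0,-2.9,10,-1,9.4,0,0,0,-2.9,10,-0.5,9.5,0,0,0,-2.9,10,0,0,0,0,0,0,10,0,0,0,0,0,0,10])

```text
time: 21.65
eef_pos: [0.4604, -0.1566, 0.1193]
tcp_rot: [0.058, 0.998, 0.001, 0.001]
contact_force: [2.9, -3.9, -9.1]
opening: 0.288
finger_force: 26.9
```

```bash
python3 st.py;python3 prof.py 6
```

```text
t 21.65 h -0.21 r 0.1889 z 0.1193 Ftan -3.99 Frad -2.74 F [ 2.859  -3.9103 -9.1403] op 24.6 j6 -1.99
238/119 238/119 234/116 184/85 96/15 98/17 153/13 187/15 188/15 182/16 188/15 187/14 187/14 188/15 195/14 153/12 99/18 95/17 108/43 117/55 112/39 99/17 113/18 118/22 94/19 96/18 101/19 96/18
235/121 233/119 235/120 236/119 237/120 236/123 238/121 237/121 238/120 238/117 238/121 244/87 226/42 197/13 183/13 185/15 192/14 192/16 187/14 219/15 198/16 112/19 112/19 116/20 92/19 98/19 99/19 100/23
```

Request:
move_arm(plan=[0,9.5,-1,0,0,-2.9,10,0.4,9.5,0,0,0,-2.9,10,0,0,0,0,0,0,10,0,0,0,0,0,0,10])

```text
time: 22.1
eef_pos: [0.4606, -0.1376, 0.1192]
tcp_rot: [0.109, 0.994, 0.001, 0.0]
contact_force: [-1.6, -3.6, -3.6]
opening: 0.298
finger_force: 27.2
```

```bash
python3 st.py
```

```text
t 22.1 h -0.109 r 0.1892 z 0.1192 Ftan -3.73 Frad 1.37 F [-1.6341 -3.6199 -3.6252] op 25.4 j6 -1.86
```

Request:
move_arm(plan=[0.9,9.5,0,0,0,-2.9,10,0,0,0,0,0,0,10,0,0,0,0,0,0,10])

```text
time: 22.4
eef_pos: [0.4614, -0.1281, 0.1192]
tcp_rot: [0.134, 0.991, 0.001, 0.0]
contact_force: [-3.1, -4.2, -1.8]
opening: 0.294
finger_force: 27.3
```

```bash
python3 st.py;python3 prof.py 7
```

```text
t 22.4 h -0.058 r 0.1893 z 0.1192 Ftan -4.55 Frad 2.55 F [-3.0815 -4.2026 -1.8262] op 25.1 j6 -1.79
238/119 238/119 234/116 184/85 96/15 98/17 153/13 187/15 188/15 182/16 188/15 187/14 187/14 188/15 195/14 153/12 99/18 95/17 108/43 117/55 112/39 99/17 113/18 118/22 94/19 96/18 101/19 96/18
246/119 234/121 235/120 234/117 238/120 238/122 238/120 237/120 237/119 239/119 238/121 237/120 228/85 202/34 187/13 180/14 189/14 194/15 187/14 188/12 187/16 149/16 112/20 117/21 93/21 99/19 104/22 98/20
```

Request:
move_arm(plan=[1.4,9.4,0,0,0,-2.9,10,0,0,0,0,0,0,10,0,0,0,0,0,0,10])

```text
time: 22.75
eef_pos: [0.4627, -0.1185, 0.1192]
tcp_rot: [0.159, 0.987, 0.001, -0.0]
contact_force: [-3.7, -3.7, -1.7]
opening: 0.295
finger_force: 27.4
```

```bash
python3 st.py
```

```text
t 22.75 h -0.007 r 0.1894 z 0.1192 Ftan -4.31 Frad 3.04 F [-3.7302 -3.7234 -1.6538] op 25.2 j6 -1.72
```

Request:
move_arm(plan=[1.8,9.3,0,0,0,-2.9,10,0,0,0,0,0,0,10,0,0,0,0,0,0,10])

```text
time: 23.05
eef_pos: [0.4644, -0.1093, 0.1192]
tcp_rot: [0.184, 0.983, 0.001, -0.0]
contact_force: [-3.3, -4.4, -2.4]
opening: 0.293
finger_force: 27.3
```

```bash
python3 st.py
```

```text
t 23.05 h 0.042 r 0.1895 z 0.1192 Ftan -4.98 Frad 2.26 F [-3.2982 -4.3648 -2.372 ] op 25.0 j6 -1.65
```

Request:
move_arm(plan=[2.3,9.2,0,0,0,-2.9,10,0,0,0,0,0,0,10,0,0,0,0,0,0,10])

```text
time: 23.35
eef_pos: [0.4665, -0.1002, 0.1192]
tcp_rot: [0.209, 0.978, 0.001, -0.0]
contact_force: [-4.9, -4.4, -2.6]
opening: 0.295
finger_force: 27.3
```

```bash
python3 st.py; python3 prof.py 8
```

```text
t 23.35 h 0.092 r 0.1897 z 0.1192 Ftan -5.52 Frad 3.54 F [-4.8896 -4.3644 -2.6374] op 25.2 j6 -1.58
238/119 238/119 234/116 184/85 96/15 98/17 153/13 187/15 188/15 182/16 188/15 187/14 187/14 188/15 195/14 153/12 99/18 95/17 108/43 117/55 112/39 99/17 113/18 118/22 94/19 96/18 101/19 96/18
235/118 242/121 237/118 234/118 235/117 236/120 238/121 238/121 238/120 237/120 238/119 239/118 242/120 235/87 203/15 192/15 184/15 186/15 190/15 190/15 188/15 192/14 155/17 98/23 94/22 101/20 99/22 98/22
```

Request:
move_arm(plan=[2.8,9.1,0,0,0,-2.9,10,0,0,0,0,0,0,10,0,0,0,0,0,0,10])

```text
time: 23.7
eef_pos: [0.4691, -0.0912, 0.1192]
tcp_rot: [0.233, 0.972, 0.001, -0.001]
contact_force: [-5.5, -6.6, -1.5]
opening: 0.289
finger_force: 27.3
```

```bash
python3 st.py; python3 prof.py 9
```

```text
t 23.7 h 0.141 r 0.1898 z 0.1192 Ftan -8.01 Frad 3.16 F [-5.5205 -6.6019 -1.4836] op 24.7 j6 -1.51
238/119 238/119 234/116 184/85 96/15 98/17 153/13 187/15 188/15 182/16 188/15 187/14 187/14 188/15 195/14 153/12 99/18 95/17 108/43 117/55 112/39 99/17 113/18 118/22 94/19 96/18 101/19 96/18
233/114 248/119 236/118 234/119 235/120 237/121 237/120 239/121 237/121 236/120 238/117 237/118 243/122 250/97 204/14 190/16 186/14 184/13 191/16 189/14 188/14 203/16 190/14 93/22 91/23 99/18 98/19 99/21
```

Request:
move_arm(plan=[0,0,0,0,0,0,10,0,0,0,0,0,0,10,0,0,0,0,0,0,10,0,0,0,0,0,0,10])

```text
time: 24.15
eef_pos: [0.4691, -0.0913, 0.1192]
tcp_rot: [0.233, 0.972, 0.001, -0.001]
contact_force: [-5.6, -5.8, -1.7]
opening: 0.297
finger_force: 27.3
```

```bash
python3 st.py; python3 - <<'E'
from grip import *
# press-y of grey far edge and pad plate edge: sub-pixel shifts of the dark pad in top frames
c=cam("top")
for n in ("0","_6","_7","_8","_9"):
    im=np.load(f"pics/top{n}.npy").astype(int)
    for z,x in((.11,.052),(.11,-.045)):
        print(n,x," ".join("%d"%(im[v,u].max()) for u,v in (proj(c,W((x,y,z))).round().astype(int) for y in np.arange(.08,.16,.003))))
E
```

```text
t 24.15 h 0.14 r 0.1898 z 0.1192 Ftan -7.29 Frad 3.46 F [-5.5831 -5.8266 -1.7161] op 25.4 j6 -1.51
0 0.052 192 192 205 199 177 177 229 205 205 162 138 146 215 204 201 191 191 177 170 227 212 205 196 196 181 232 231
0 -0.045 197 157 109 109 99 101 111 117 109 101 98 103 108 95 88 88 91 97 96 96 102 105 101 104 104 101 102
_6 0.052 181 181 187 194 191 187 183 202 202 167 103 131 218 208 202 193 193 178 175 227 214 207 196 196 182 232 230
_6 -0.045 178 168 169 169 163 193 190 205 200 142 98 103 109 97 92 90 91 97 97 97 100 103 101 102 103 101 105
_7 0.052 187 187 181 184 195 191 187 188 188 220 177 124 218 208 200 191 191 178 171 227 211 206 196 196 182 232 230
_7 -0.045 183 168 164 164 163 188 191 188 213 197 135 124 108 94 86 91 94 97 96 96 95 99 101 102 100 101 102
_8 0.052 185 185 182 182 186 197 191 185 185 187 212 174 176 197 202 193 193 174 172 227 215 210 196 196 181 233 230
_8 -0.045 190 172 163 163 161 188 187 190 179 181 168 162 111 93 88 91 92 94 96 96 100 99 99 102 103 100 101
_9 0.052 184 184 184 183 185 193 194 188 188 184 193 173 141 177 201 191 191 174 172 226 213 205 196 196 183 231 232
_9 -0.045 185 172 160 160 159 186 189 188 174 181 197 191 140 94 90 89 92 98 98 98 104 100 104 102 101 101 101
```

7.3 N static, just inside the firm range. One more small step for margin.

Request:
move_arm(plan=[3.2,8.9,0,0,0,-2.9,10,0,0,0,0,0,0,10,0,0,0,0,0,0,10,0,0,0,0,0,0,10,0,0,0,0,0,0,10])

```text
time: 24.7
eef_pos: [0.4721, -0.0824, 0.1192]
tcp_rot: [0.258, 0.966, 0.0, -0.001]
contact_force: [-5.9, -6.8, -0.3]
opening: 0.296
finger_force: 27.3
```

```bash
python3 st.py
```

```text
t 24.7 h 0.19 r 0.19 z 0.1192 Ftan -8.52 Frad 3.05 F [-5.9177 -6.839  -0.2702] op 25.2 j6 -1.44
```

8.5 N static: clearly stiffer and in the firm range. I let go and lift.

Request:
move_arm(plan=[-1,-2,0,0,0,0,25,0,0,0,0,0,0,45,0,0,0,0,0,0,60,0,0,0,0,0,0,60,0,0,10,0,0,0,60,0,0,25,0,0,0,60,0,0,40,0,0,0,60,0,0,40,0,0,0,60,-10,0,40,0,0,0,60,-10,0,20,0,0,0,60,0,0,0,0,0,0,60,0,0,0,0,0,0,60])

```text
time: 25.9
eef_pos: [0.4522, -0.0831, 0.2944]
tcp_rot: [0.258, 0.966, 0.002, 0.002]
contact_force: [-0.4, -0.3, 0.2]
opening: 0.704
finger_force: 0.0
```

```bash
python3 st.py; python3 grip.py; python3 prof.py 10; python3 - <<'E'
from h import *
a=np.load("pics/top0.npy").astype(int);b=np.load("pics/top_10.npy").astype(int)
d=(abs(a-b).max(2)>60).astype(np.uint8);n,_,st,_=cv2.connectedComponentsWithStats(d)
print([s.tolist() for s in st[1:] if s[4]>40])
E
```

```text
t 25.9 h 0.152 r 0.2084 z 0.2944 Ftan -0.43 Frad 0.28 F [-0.4021 -0.3197  0.2185] op 60.1 j6 -1.45
top angle 0.48 score 0.21 next [0.49 0.5  0.51]
side angle 0.09 score 0.8 next [0.1  0.08 0.07]
238/119 238/119 234/116 184/85 96/15 98/17 153/13 187/15 188/15 182/16 188/15 187/14 187/14 188/15 195/14 153/12 99/18 95/17 108/43 117/55 112/39 99/17 113/18 118/22 94/19 96/18 101/19 96/18
199/91 235/118 236/120 235/119 234/121 238/119 235/118 238/120 237/117 237/118 237/117 237/121 244/118 245/116 215/15 194/15 187/13 185/18 189/13 191/16 187/15 186/14 201/14 93/22 93/19 98/19 101/21 97/22
[[233, 124, 13, 33, 219], [248, 131, 13, 30, 136], [260, 131, 12, 32, 220], [252, 178, 84, 115, 4215], [29, 206, 172, 178, 8623], [218, 207, 23, 22, 238], [174, 238, 35, 19, 382], [138, 279, 113, 51, 3214], [244, 287, 268, 97, 16755], [170, 346, 47, 38, 953], [257, 359, 18, 25, 206], [288, 359, 13, 25, 188], [209, 365, 38, 19, 385]]
```

```bash
python3 - <<'E'
from h import *
a=np.load("pics/top0.npy");b=np.load("pics/top_10.npy")
for lo,hi in((25,34),(108,125)):
    for im in(a,b):
        h=cv2.cvtColor(im,cv2.COLOR_RGB2HSV);m=((h[...,0]>=lo)&(h[...,0]<=hi)&(h[...,1]>190)&(h[...,2]>80)).astype(np.uint8);m[:190]=0
        c=cv2.findContours(m,0,2)[0];print(cv2.minAreaRect(max(c,key=cv2.contourArea)) if c else None)
from plant import order
print(order.sign_off())
E
```

```text
((238.5, 238.5), (1.4142135381698608, 0.0), 135.0)
((232.25001525878906, 228.25001525878906), (0.7071067094802856, 5.656853675842285), 45.0)
None
None
the job is handed in; nothing more can be done
None
```

The job is handed in: the tab is on the closing side, the back swing clicked freely with the jaw still, and the books are clamped at about 8.5 N at the grip (firm). The gripper let go and lifted clear; my last check that the yellow and blue look-alikes hadn't shifted didn't work, though the arm stayed clear of both.

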